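# Close the hold-down strap over a retort stand's foot

## Task

The retort stand on the white board must be clamped down for the lesson. Take the orange-gripped strap that sits on the tall headed bolt, lift it clear of the stud, swing it about that bolt across the stand's dark foot, and lower it so that its slot drops over the short brass stud and it lies flat on the board; then let go. Do not disturb the spare blue-gripped strap or the stoppered flask.

Things in the scene. Friction and masses are not known exactly. Their poses are not given: they have to be found in the camera images.
- strap_grip (a point): Centre of the strap's orange grip: upright fin 50 mm along the strap, 14 thick, 50 high, on a loose flat grey metal strap (214x44x5 mm, some 0.25 kg, lies on the board). Point is 30 mm above the strap's underside. x runs along the strap to its slot, z up. Round hole (20 mm, on the tall bolt) centred 80 mm along -x; slot (44 long x 20 wide, closed all round) centred 70 mm along +x.
- bolt_head (a point): Centre of the underside of the tall bolt's head, 62 mm above the white board. Bolt fixed, 8 mm thick; head 30 mm wide, 8 thick, so the strap cannot come off: it turns freely and can rise up to 57 mm. Axes as stud_tip. The strap starts swung 35 to 69 degrees from closed, to the robot's side: it closes clockwise seen from above.
- stud_tip (a point): Tapered tip of the brass stud, 8 mm thick, 26 mm above the fixed white board (400x300x18 mm). x points to the stand's rod side, z up; the tall bolt is 150 mm along -y. Stand's foot is let in flush between them; rod (12 mm thick, 360 high) is 150 mm along +x, 75 along -y. Strap closed: its x lies along this y, its grip's centre is 70 mm along -y from here and 4 mm above.
- spare_grip (a point): Bystander: centre of the blue grip, 30 mm above the bench, of a spare strap of the same shape lying loose on the bench beside the board, on no bolt. x points along it, z up. Leave it alone.
- flask: Bystander: clear conical flask, 82 mm wide at its foot, 137 mm high with its green stopper, on the bench beside the board. Origin at the centre of its underside, z up. Leave it alone.
There are look-alikes about, which are no part of the job. Leave any brown, pink or red look-alike of the part that bears strap_grip alone.

How it is judged:
By the outcome, as a careful person would: the job done as asked, in the order asked, and still so for the second after the job is handed in, with the robot touching nothing.
It also fails if it takes over 34 s, if anything falls off the work surface, if the arm or the gripper's body presses on something with over 40 N, if the wrist force passes 120 N, or if a joint passes its speed limit or range.

## Robot

A 7-joint arm with a two-finger parallel gripper is mounted at the origin on the work surface. World frame = base frame: x ahead of the robot, y to its left, z up, the work surface at z = 0. Lengths are in m, angles in rad, forces in N, time in s.
With the tool pointing down it reaches from about 0.4 to 0.85 m from the base axis. Payload 6.9 kg.
Tool frame: the origin (TCP) lies on the mounting face of the last link; the fingertips stand 173 mm ahead of it and the grasp point (between the pads) lies 155 mm ahead of it; y points along the fingers, z is the direction in which the jaws open and shut, and the axes are right-handed (so a half turn about y gives the same grasp; the last joint's range is limited). The gripper opens to 85 mm and grips with 20 to 120 N. Pads are 22 mm wide; open, the fingers measure 114 mm over their backs; the gripper's body (76 mm by 85 mm) begins 54 mm behind the grasp point. The pads swing forward as they close: fully open they stand 13 mm farther back than shut.
Start: joints at [-1.024, 0.507, -0.238, 1.5, 0.126, 1.149, -0.155], TCP at [0.267, 0.565, 0.405] pointing down, gripper open.
Joint ranges: [-3.08, 3.08], [-0.24, 2.05], [-1.43, 1.35], [0, 2.5], [-1.52, 4.66], [0.17, 1.96], [-2.89, 2.89]. Speed limits (rad/s): [2.39, 2.39, 3.14, 3.14, 3.14, 3.14, 3.14].

## Interface

Orientations are given as a unit quaternion [w, x, y, z].
In Python, from station import telemetry, imaging, workorder, regions_of gives the robot as it stands.
- The arm moves only by the tool arm_command, never from a script. Its argument "increments" is a list of rows, each a list of 3 entries, a list of its own where there are three numbers: the shift along the world's x, y, z in cm, then the turn, a rotation vector about the world's x, y, z in rad, then the finger opening in cm, from 0 to 8.54. In form: [[[tx, ty, tz], [ax, ay, az], claw], ...]. A call has 1 to 5 rows; each row shifts and turns the commanded pose from where the row before left it; what a row does not reach is not made up. A row lasts 1/8 s, in which the tool goes at most 62.5 mm and 10.7 degrees, less where a joint would pass 70% of its speed; a pose out of reach is approached as far as the arm can. A call is refused whole if a number of a shift passes 6.25 or a number of a turn 0.188, either way. A call with a gripper value outside its range is refused whole. The fingers move at their own pace and stop on an object; the grip force is fixed at half the most. Time passes only in rows, so rows that do not move let the fingers close. It gives the time, the measured TCP pose, the force and the opening at its end, in the units of the state.
- telemetry.sense(): the state, without advancing time (a new reading comes with each control period).
- imaging.camera(name): name is "side" or "top" or "wrist"; returns (picture, depth): 480x640x3 uint8, red, green, blue; 480x640 float32, m along the optical axis (not along the pixel's ray), 0 where there is no reading.
- imaging.calibration(name): a dict with "fx", "fy", "cx", "cy" (pixels), "rvec" (rotation vector, rad) and "tvec" (3), from world to camera coordinates, as OpenCV has them; the wrist camera has in their place "tool_from_camera" (4x4, takes a point from camera to tool coordinates, whose origin is the TCP and whose axes are the tool frame's). Camera axes: x right, y down, z forward; pixel columns grow to the right and rows downward; lengths in m; the calibration is good to about 2 mm. A picture is of the moment at which its call begins: read the wrist's pose just before it. calibration takes no time and is no camera call.
- workorder.close_job(): hands the job in, once; it reports no verdict.
Trained networks look in the newest picture that a camera, given by its name, has taken for a name from the list of things; names that differ only in an ending like _2 or _b are one class to them, and where a whole thing is asked for, a point or a joint stands for the part that bears it (a point fixed in the world has none). Each returns a list of dicts, best first, with "conf" (0 to 1); they miss things now and then, are a little off and sometimes report something else, mostly with a low value. They report only what shows in the picture. A call takes as long as a camera call. They do not tell look-alikes from the thing itself.
- regions_of(label, camera): "mask" (480x640 bool, what is visible of it) and "box" ([left, top, right, bottom] in pixels, round what is visible of it).
The state is a dict: "time": time; "q": joint angles; "qd": joint speeds; "joint_efforts": joint torques, N m; "ee_pos": TCP position; "eef_rot": TCP orientation; "contact_force": force on the tool from outside, world axes, zero at the start; "moment": the same for the moment, N m; "gripper_width": opening from 0.0 (shut) to 1.0 (fully open).
Only numpy, scipy, OpenCV 4.12 (cv2) and the standard library are available. Lean on these libraries where they do the work, as an engineer would, in place of code of your own. Each camera call takes 0.05 s, during which the arm holds its last target.

## Working session

There is one attempt and no reset: what is moved stays moved. The work goes in short steps, Python scripts to look and compute and a tool call to move; the robot and the scene stay as the last step left them, time stands still between calls to the robot, and variables do not carry over. Pictures are saved under pics/ and viewed, and the job is handed in when it is done.

Besides the shell and the picture viewer there is one more tool, called by a JSON object that holds its "api" and its "payload". arm_command: Moves the arm, as the interface text tells. Its arguments: {"type":"object","properties":{"increments":{"type":"array"}},"required":["increments"]}

```bash
ls; mkdir -p pics; cat > h.py <<'E'
import numpy as np, cv2
from station import telemetry, imaging, workorder, regions_of
from scipy.spatial.transform import Rotation as R
def Twc(name, st=None):
    c=imaging.calibration(name)
    if 'rvec' in c:
        Rm=cv2.Rodrigues(np.array(c['rvec'],float))[0]; t=np.array(c['tvec'],float).ravel()
        T=np.eye(4);T[:3,:3]=Rm.T;T[:3,3]=-Rm.T@t
    else:
        T0=np.eye(4);q=st['eef_rot'];T0[:3,:3]=R.from_quat([q[1],q[2],q[3],q[0]]).as_matrix();T0[:3,3]=st['ee_pos']
        T=T0@np.array(c['tool_from_camera'])
    return T,c
def cloud(name,d,st=None):
    T,c=Twc(name,st)
    v,u=np.mgrid[:480,:640]
    P=np.stack([(u-c['cx'])/c['fx']*d,(v-c['cy'])/c['fy']*d,d],-1)
    W=P@T[:3,:3].T+T[:3,3]
    W[d<=0]=np.nan
    return W
def snap(name,fn):
    st=telemetry.sense()
    p,d=imaging.camera(name)
    cv2.imwrite(f'pics/{fn}.png',p[:,:,::-1]); np.savez(f'pics/{fn}.npz',p=p,d=d,W=cloud(name,d,st))
    return p,d,cloud(name,d,st),st
E
python3 - <<'E'
from h import *
for n in ['side','top','wrist']:
    p,d,W,st=snap(n,n+'0')
    for l in ['strap_grip','bolt_head','stud_tip']:
        try:
            for r in regions_of(l,n):
                m=r['mask']; print(n,l,round(r['conf'],2),r['box'],np.nanmedian(W[m],0).round(3), p[m].mean(0).round())
        except Exception as e: print(n,l,e)
print(st)
print(Twc('top')[0].round(3),Twc('side')[0].round(3),imaging.calibration('wrist'))
E
```

```text
pics
side strap_grip 0.82 [315.2, 394.3, 385.3, 477.4] [ 0.21  -0.297  0.005] [140.  26.  24.]
side strap_grip 0.76 [309.0, 251.5, 386.1, 272.4] [0.514 0.063 0.024] [105.  90.  78.]
side strap_grip 0.65 [189.5, 208.5, 225.5, 258.9] [0.275 0.417 0.006] [83. 54. 32.]
side strap_grip 0.59 [438.4, 321.9, 512.1, 402.4] [ 0.563 -0.336  0.005] [153.  92. 110.]
side bolt_head 0.9 [275.8, 122.5, 450.5, 314.2] [0.599 0.06  0.018] [139. 138. 132.]
side stud_tip 0.79 [281.1, 122.7, 453.6, 313.3] [0.602 0.059 0.018] [139. 137. 131.]
top strap_grip 0.96 [143.8, 268.2, 218.4, 354.4] [0.287 0.426 0.004] [102.  63.  36.]
top strap_grip 0.94 [306.6, 163.4, 382.5, 245.5] [0.514 0.073 0.023] [125. 116. 112.]
top strap_grip 0.62 [476.0, 159.2, 569.6, 195.7] [ 0.566 -0.312  0.005] [205. 109. 140.]
top strap_grip 0.59 [469.9, 321.0, 569.5, 360.2] [ 0.215 -0.29   0.004] [184.  20.  17.]
top stud_tip 0.95 [254.1, 0.2, 418.8, 267.1] [0.61  0.088 0.017] [170. 172. 167.]
wrist strap_grip 0.8 [107.2, 213.0, 306.0, 324.3] [0.28  0.435 0.006] [154. 100.  63.]
wrist bolt_head 0.89 [70.6, 438.1, 127.9, 480.0] [0.44 
[... 831 characters left out ...]
993  0.119  0.326]
 [-1.     0.004  0.011  0.114]
 [-0.012 -0.119 -0.993  1.042]
 [ 0.     0.     0.     1.   ]] [[ 0.787 -0.419  0.453 -0.065]
 [-0.617 -0.557  0.556 -0.531]
 [ 0.019 -0.717 -0.697  0.918]
 [ 0.     0.     0.     1.   ]] {'fx': 365.182758341743, 'fy': 365.182758341743, 'cx': 316.51159112965297, 'cy': 238.32795261118716, 'tool_from_camera': array([[ 4.32591588e-04,  9.62629709e-01,  2.70820709e-01,
        -6.75987278e-02],
       [ 3.50959437e-04, -2.70820863e-01,  9.62629699e-01,
         2.97764238e-02],
       [ 9.99999845e-01, -3.21378427e-04, -4.54998808e-04,
        -7.76329044e-05],
       [ 0.00000000e+00,  0.00000000e+00,  0.00000000e+00,
         1.00000000e+00]])}
```

View pics/top0.png

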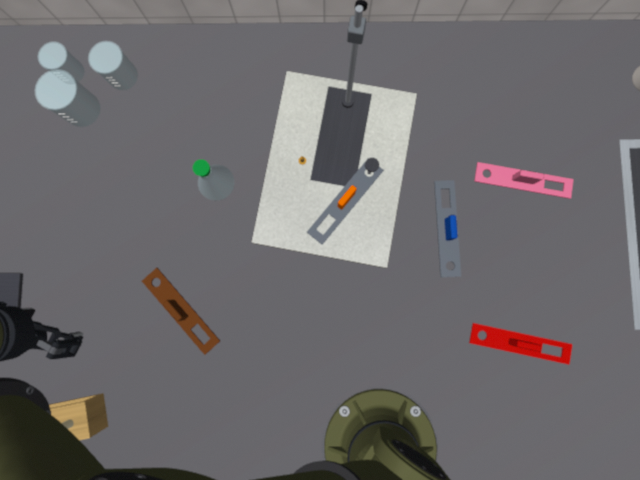

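View pics/side0.png

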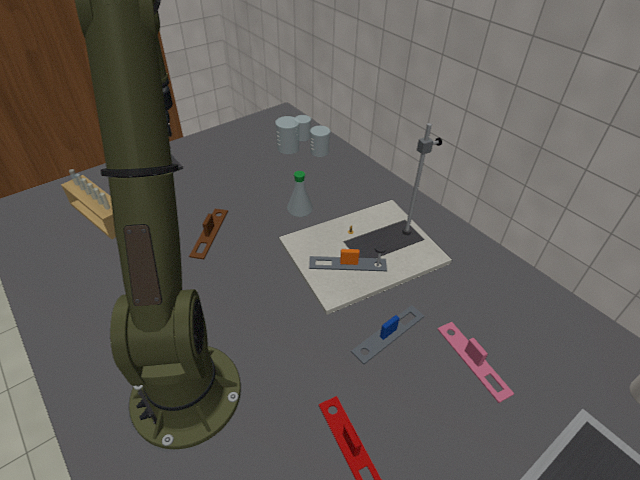

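Top view: orange grip at (347,196), bolt head at (372,165), brass stud at (302,160), rod base at (348,103), flask at (213,182), spare grip at (450,227). Now I'll measure these.

```bash
cat > m.py <<'E'
from h import *
for n in ['top','side']:
    z=np.load(f'pics/{n}0.npz');p=z['p'];W=z['W'];hsv=cv2.cvtColor(p,cv2.COLOR_RGB2HSV)
    T,c=Twc(n)
    v,u=np.mgrid[:480,:640]
    def at(uu,vv,zh):
        r=T[:3,:3]@np.array([(uu-c['cx'])/c['fx'],(vv-c['cy'])/c['fy'],1]);s=(zh-T[2,3])/r[2];return (T[:3,3]+s*r).round(4)
    H,S,V=[hsv[...,i].astype(int) for i in range(3)]
    reg=(W[...,0]>.38)&(W[...,0]<.8)&(abs(W[...,1]-.07)<.2)
    org=reg&(H>5)&(H<22)&(S>170)&(V>90)
    k,lab,st,ce=cv2.connectedComponentsWithStats(org.astype(np.uint8))
    for i in range(1,k):
        m=lab==i; 
        if st[i,4]>4: print(n,'orange',st[i],ce[i].round(1),np.nanmedian(W[m],0).round(4),'maxz',np.nanmax(W[m][:,2]).round(3))
    hi=reg&(W[...,2]>.072)&(W[...,2]<.1)
    k,lab,st,ce=cv2.connectedComponentsWithStats(hi.astype(np.uint8))
    for i in range(1,k):
        m=lab==i
        if st[i,4]>4: print(n,'high',st[i],ce[i].round(1),np.nanmean(W[m],0).round(4),np.nanmin(W[m],0).round(3),np.nanmax(W[m],0).round(3))
    b=reg&(abs(W[...,2]-.018)<.008)&(S<60)&(V>110)
    print('board z',np.nanmedian(W[b][:,2]))
    ct=max(cv2.findContours(b.astype(np.uint8),0,2)[0],key=cv2.contourArea)
    q=W[b][:,:2].astype(np.float32); rr=cv2.minAreaRect(q); print('rect',rr)
    s=reg&(abs(W[...,2]-.023)<.009)&(S<80)&(V<140)&(V>60)
    if n=='top':
        print(at(302,160,.03))
E
python3 m.py
python3 - <<'E'
import cv2
p=cv2.imread('pics/top0.png')[60:280,240:430];cv2.imwrite('pics/tc.png',cv2.resize(p,None,fx=2.7,fy=2.7,interpolation=2))
p=cv2.imread('pics/side0.png')[190:320,270:460];cv2.imwrite('pics/sc.png',cv2.resize(p,None,fx=4,fy=4,interpolation=2))
E
```

```text
top orange [338 186  18  23 177] [346.4 196.7] [0.519  0.0687 0.071 ] maxz 0.076
top high [346  86   6   9  33] [348.1  90.8] [0.7412 0.0633 0.0868] [0.739 0.057 0.072] [0.746 0.068 0.099]
top high [364 157  15  15 172] [371.2 164. ] [0.5831 0.0173 0.0867] [0.569 0.003 0.079] [0.599 0.032 0.091]
top high [338 185  17  20  70] [346.2 194.7] [0.5217 0.0688 0.0733] [0.502 0.052 0.072] [0.542 0.086 0.076]
board z 0.017446810707389737
rect ((0.5983942151069641, 0.09092208743095398), (0.3004540801048279, 0.40096497535705566), 79.23833465576172)
[0.6082 0.1629 0.03  ]
side orange [341 249  18  16 263] [349.4 256.1] [0.5191 0.0612 0.0556] maxz 0.077
side high [407 211   6   9  33] [409.2 215.1] [0.7414 0.0586 0.0874] [0.737 0.052 0.072] [0.749 0.066 0.099]
side high [374 244  12   9  87] [379.6 247.9] [0.5812 0.0134 0.0869] [ 0.568 -0.001  0.081] [0.6   0.031 0.092]
side high [340 249   9   4  17] [344.6 250.1] [0.5107 0.0728 0.0735] [0.502 0.064 0.072] [0.521 0.082 0.076]
side high [350 249   9   5  24] [354.3 250.5] [0.5304 0.0561 0.0737] [0.521 0.044 0.072] [0.54  0.066 0.077]
board z 0.01782009079320407
rect ((0.5968770980834961, 0.08858773112297058), (0.3042132556438446, 0.4020216763019562), 79.17369842529297)
```

View pics/tc.png

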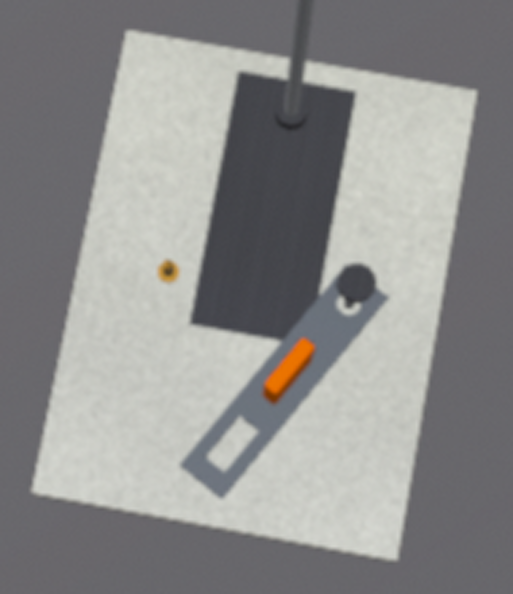

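View pics/sc.png

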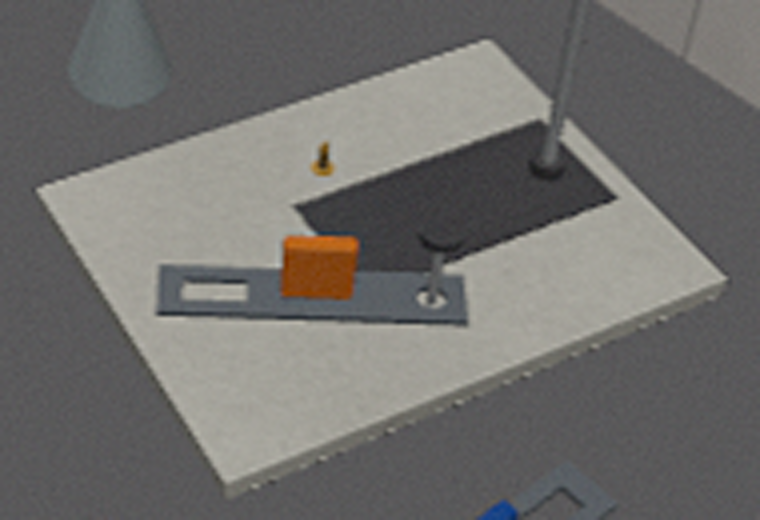

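```bash
python3 - <<'E'
from h import *
s=telemetry.sense();q=s['eef_rot'];M=R.from_quat([q[1],q[2],q[3],q[0]]).as_matrix();print(M.round(4));print('jaw yaw',np.degrees(np.arctan2(M[1,2],M[0,2])))
E
```

```text
[[ 0.904  -0.      0.4276]
 [-0.4276 -0.      0.904 ]
 [-0.     -1.     -0.    ]]
jaw yaw 64.68683676803698
```

{"api": "arm_command", "payload": {"increments": [[[2.1,-4.2,0],[0,0,-0.02],8.5],[[2.1,-4.2,0],[0,0,-0.02],8.5],[[2.1,-4.2,0],[0,0,-0.02],8.5],[[2.1,-4.2,0],[0,0,-0.02],8.5],[[2.1,-4.2,0],[0,0,-0.02],8.5]]}}

```text
time: 1.23
ee_pos: [0.3728, 0.3535, 0.4049]
eef_rot: [0.681, -0.681, 0.189, -0.19]
contact_force: [0.9, -0.3, 0.7]
gripper_width: 0.996
```

{"api": "arm_command", "payload": {"increments": [[[2.1,-4.2,0],[0,0,-0.02],8.5],[[2.1,-4.2,-1],[0,0,-0.02],8.5],[[2.1,-4.2,-1],[0,0,-0.02],8.5],[[2.1,-4.2,-1],[0,0,-0.02],8.5],[[2.1,-4.2,-1],[0,0,-0.02],8.5]]}}

```text
time: 1.85
ee_pos: [0.4778, 0.1436, 0.3647]
eef_rot: [0.671, -0.671, 0.223, -0.223]
contact_force: [0.8, 0.1, 0.1]
gripper_width: 0.997
```

Tracking well. I'll go above the grip, then look with the wrist camera.

{"api": "arm_command", "payload": {"increments": [[[2.1,-4.0,-0.5],[0,0,-0.02],8.5],[[2.1,-3.9,-0.5],[0,0,-0.01],8.5],[[0,0,0],[0,0,0],8.5]]}}

```text
time: 2.22
ee_pos: [0.5204, 0.0622, 0.3543]
eef_rot: [-0.666, 0.667, -0.235, 0.235]
contact_force: [-0.9, 0.2, -0.5]
gripper_width: 0.994
```

```bash
cat > w.py <<'E'
from h import *
import sys
n=sys.argv[1]
p,d,W,st=snap('wrist',n)
hsv=cv2.cvtColor(p,cv2.COLOR_RGB2HSV);H,S,V=[hsv[...,i].astype(int) for i in range(3)]
q=st['eef_rot'];M=R.from_quat([q[1],q[2],q[3],q[0]]).as_matrix()
print('t',st['time'],'pos',st['ee_pos'].round(4),'jaw',np.degrees(np.arctan2(M[1,2],M[0,2])).round(1),'F',st['contact_force'].round(1),'approach',M[:,1].round(3))
org=(H>3)&(H<22)&(S>170)&(V>90)
k,lab,ss,ce=cv2.connectedComponentsWithStats(org.astype(np.uint8))
for i in range(1,k):
    if ss[i,4]<15: continue
    m=lab==i; w=W[m]; print('orange',ss[i],np.nanmedian(w,0).round(4),'zmax',np.nanpercentile(w[:,2],98).round(4))
    t=w[w[:,2]>np.nanpercentile(w[:,2],98)-.004]
    if len(t)>30: print('   top rect',cv2.minAreaRect(t[:,:2].astype(np.float32)))
hi=(W[...,2]>.08)&(W[...,2]<.1)&(np.hypot(W[...,0]-.582,W[...,1]-.0155)<.03)
if hi.sum()>10: print('head',W[hi].mean(0).round(4),hi.sum(),cv2.minEnclosingCircle(W[hi][:,:2].astype(np.float32)))
E
python3 w.py w1
```

```text
t 2.225 pos [0.5204 0.0622 0.3543] jaw 51.1 F [-0.9  0.2 -0.5] approach [ 0.    -0.002 -1.   ]
orange [ 314  189   19   76 1375] [0.5188 0.0689 0.0737] zmax 0.0754
   top rect ((0.5222509503364563, 0.06632070988416672), (0.012922175228595734, 0.048911724239587784), 51.01747512817383)
head [0.5825 0.016  0.0887] 1296 ((0.5837476253509521, 0.014985195361077785), 0.015305441804230213)
```

View pics/w1.png

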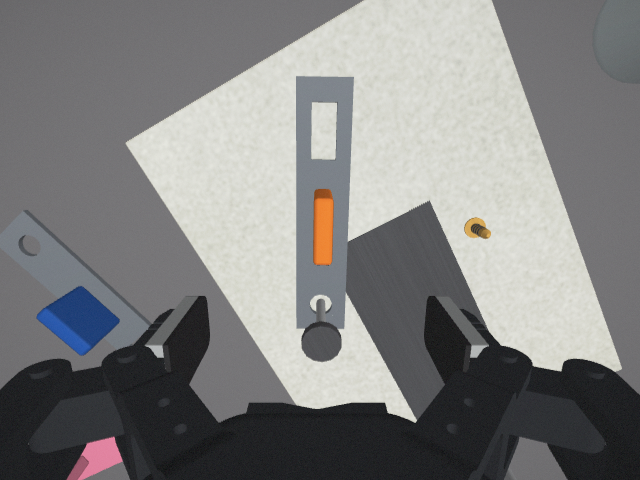

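The wrist view shows the fin at (323,228), bolt head at (321,342), stud at (478,229), and the jaws already lined up with the strap. Now I'll descend and grip.

{"api": "arm_command", "payload": {"increments": [[[0.1,0.35,-4],[0,0,0],8.5],[[0,0,-5],[0,0,0],6],[[0,0,-4],[0,0,0],5],[[0,0,-1.6],[0,0,0],4],[[0,0,0],[0,0,0],3]]}}

```text
time: 2.9
ee_pos: [0.5195, 0.0708, 0.2078]
eef_rot: [-0.668, 0.668, -0.233, 0.232]
contact_force: [-0.4, 0.2, 0.1]
gripper_width: 0.353
```

```bash
python3 - <<'E'
from h import *
z=np.load('pics/w1.npz');p=z['p'];W=z['W'];hsv=cv2.cvtColor(p,cv2.COLOR_RGB2HSV)
sub=(slice(205,250),slice(455,500))
h=hsv[sub];w=W[sub];m=(h[...,1]>110)
print(m.sum())
zz=w[...,2]; print('max z',np.nanmax(zz)); 
t=m&(zz>.035); print('tip',w[t].mean(0).round(4) if t.any() else None,t.sum())
b=m&(zz<.026); print('base',cv2.minAreaRect(w[b][:,:2].astype(np.float32)),np.nanmedian(w[b][:,2]))
print(telemetry.sense()['ee_pos'])
E
```

```text
309
max z 0.04706497268072729
tip [0.6102 0.1616 0.0418] 96
base ((0.6112927794456482, 0.1618318259716034), (0.015597136691212654, 0.017339348793029785), 20.277023315429688) 0.020238862358002097
[0.51954765 0.07081447 0.20782263]
```

{"api": "arm_command", "payload": {"increments": [[[0.2,-0.4,0],[0,0,0],3],[[0,0,0],[0,0,0],3]]}}

```text
time: 3.15
ee_pos: [0.5228, 0.0653, 0.2098]
eef_rot: [0.668, -0.667, 0.232, -0.234]
contact_force: [0.7, 0.0, 0.1]
gripper_width: 0.351
```

{"api": "arm_command", "payload": {"increments": [[[0,0,0],[0,0,0],1.5],[[0,0,0],[0,0,0],0.5],[[0,0,0],[0,0,0],0],[[0,0,0],[0,0,0],0],[[0,0,0],[0,0,0],0]]}}

```text
time: 3.78
ee_pos: [0.5225, 0.0655, 0.2095]
eef_rot: [0.668, -0.667, 0.233, -0.234]
contact_force: [-0.4, -1.0, 5.9]
gripper_width: 0.157
```

{"api": "arm_command", "payload": {"increments": [[[0,0,0.6],[0,0,0],0],[[0,0,1],[0,0,0],0],[[0,0,1],[0,0,0],0],[[0,0,1],[0,0,0],0],[[0,0,0.2],[0,0,0],0]]}}

```text
time: 4.4
ee_pos: [0.5225, 0.0655, 0.2477]
eef_rot: [0.668, -0.667, 0.233, -0.234]
contact_force: [0.3, -1.3, -3.8]
gripper_width: 0.156
```

```bash
python3 w.py w2; python3 -c "
from h import *
snap('side','s2')
p=cv2.imread('pics/s2.png')[160:330,250:470];cv2.imwrite('pics/s2c.png',cv2.resize(p,None,fx=3.4,fy=3.4,interpolation=2))"
```

```text
t 4.4 pos [0.5225 0.0655 0.2477] jaw 51.5 F [ 0.3 -1.3 -3.8] approach [ 0.002  0.    -1.   ]
orange [ 296  237   43  171 6644] [0.5152 0.0716 0.1118] zmax 0.1132
   top rect ((0.521855354309082, 0.06626573204994202), (0.013703104108572006, 0.050436899065971375), 50.91966247558594)
```

View pics/s2c.png

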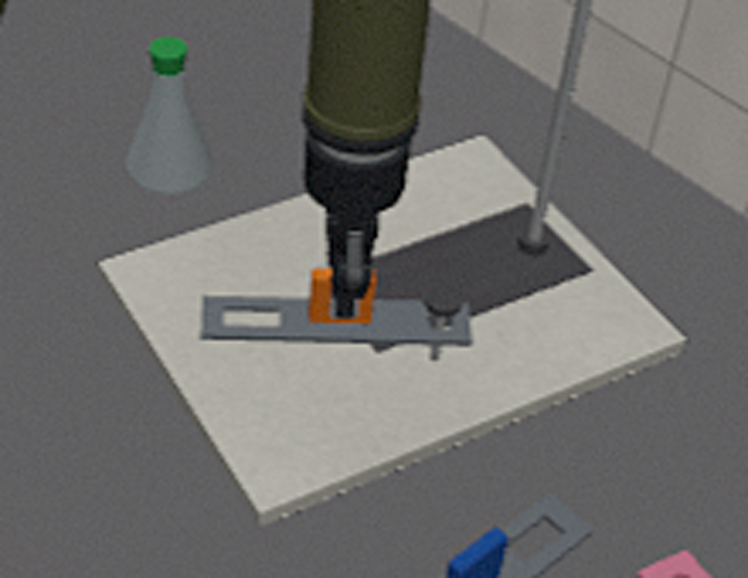

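View pics/w2.png

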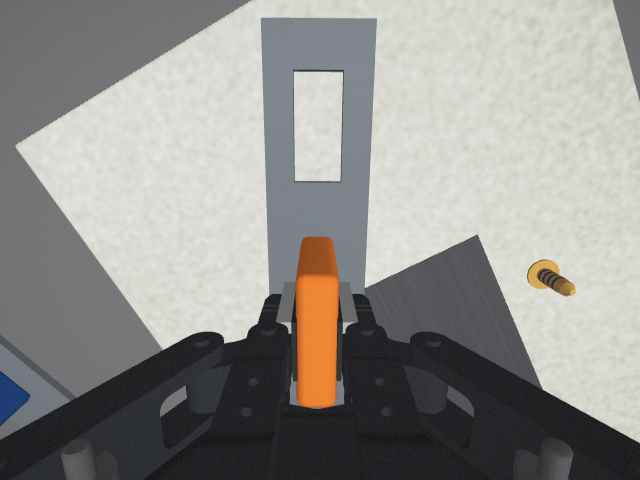

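```bash
python3 -c "
import numpy as np
a=np.radians(141.0)-np.arange(12)*.098
b=np.array([.5830,.0155]);p=b+.0795*np.c_[np.cos(a),np.sin(a)]
p=np.round(p*100-[52.25,6.55],1);print(np.diff(p,axis=0).round(1).tolist(),p[0],p[-1]+[52.25,6.55])"
```

```text
[[0.5, 0.6], [0.6, 0.5], [0.6, 0.5], [0.7, 0.4], [0.7, 0.3], [0.7, 0.3], [0.7, 0.2], [0.8, 0.1], [0.8, 0.0], [0.8, 0.0], [0.7, -0.1]] [-0.1  0. ] [59.75  9.35]
```

{"api": "arm_command", "payload": {"increments": [[[0.5,0.6,0],[0,0,-0.098],0],[[0.6,0.5,0],[0,0,-0.098],0],[[0.6,0.5,0],[0,0,-0.098],0],[[0.7,0.4,0],[0,0,-0.098],0]]}}

```text
time: 5.0
ee_pos: [0.5462, 0.0857, 0.2462]
eef_rot: [-0.609, 0.609, -0.36, 0.359]
contact_force: [0.3, 0.0, -2.1]
gripper_width: 0.153
```

{"api": "arm_command", "payload": {"increments": [[[0.7,0.3,0],[0,0,-0.098],0],[[0.7,0.3,0],[0,0,-0.098],0],[[0.7,0.2,0],[0,0,-0.098],0],[[0.8,0.1,0],[0,0,-0.098],0]]}}

```text
time: 5.5
ee_pos: [0.5752, 0.0947, 0.2461]
eef_rot: [-0.527, 0.528, -0.471, 0.471]
contact_force: [0.5, 0.0, -3.0]
gripper_width: 0.156
```

{"api": "arm_command", "payload": {"increments": [[[0.8,0,0],[0,0,-0.098],0],[[0.8,0,0],[0,0,-0.098],0],[[0.7,-0.1,0],[0,0,-0.098],0],[[0,0,0],[0,0,0],0],[[0,0,0],[0,0,0],0]]}}

```text
time: 6.12
ee_pos: [0.5978, 0.0936, 0.2462]
eef_rot: [0.454, -0.454, 0.542, -0.542]
contact_force: [0.2, 0.3, -3.2]
gripper_width: 0.151
```

```bash
python3 w.py w3; python3 -c "
from h import *
snap('side','s3');snap('top','t3')
p=cv2.imread('pics/s3.png')[160:330,250:470];cv2.imwrite('pics/s3c.png',cv2.resize(p,None,fx=3.4,fy=3.4,interpolation=2))
p=cv2.imread('pics/t3.png')[60:280,240:430];cv2.imwrite('pics/t3c.png',cv2.resize(p,None,fx=2.7,fy=2.7,interpolation=2))
"
```

```text
t 6.125 pos [0.5978 0.0936 0.2462] jaw -10.1 F [ 0.2  0.3 -3.2] approach [-0.001 -0.    -1.   ]
orange [ 296  237   43  171 6621] [0.5998 0.1037 0.1103] zmax 0.1117
   top rect ((0.5985849499702454, 0.09483247995376587), (0.05027010291814804, 0.01360220555216074), 79.17711639404297)
```

View pics/s3c.png

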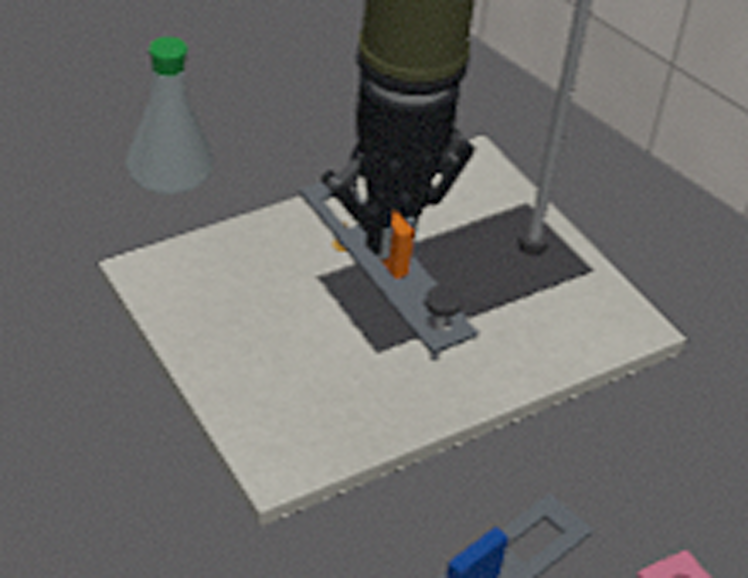

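View pics/w3.png

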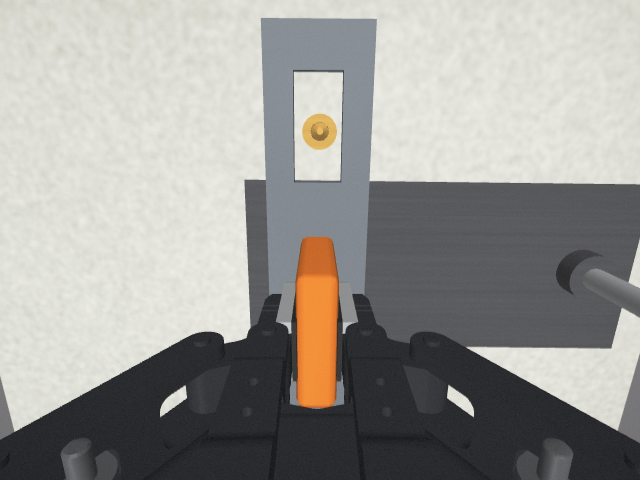

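The stud at (319,131) sits centrally in the slot, which spans x 293–343 and y 70–182. Now I'll lower.

{"api": "arm_command", "payload": {"increments": [[[0,0,-0.8],[0,0,0],0],[[0,0,-0.8],[0,0,0],0],[[0,0,-0.8],[0,0,0],0],[[0,0,-0.6],[0,0,0],0],[[0,0,-0.2],[0,0,0],0]]}}

```text
time: 6.9
ee_pos: [0.5981, 0.0934, 0.214]
eef_rot: [0.453, -0.454, 0.543, -0.543]
contact_force: [-0.1, -0.1, -3.0]
gripper_width: 0.154
```

{"api": "arm_command", "payload": {"increments": [[[0,0,-0.2],[0,0,0],0],[[0,0,0],[0,0,0],0]]}}

```text
time: 7.15
ee_pos: [0.5983, 0.0934, 0.2127]
eef_rot: [-0.453, 0.453, -0.543, 0.543]
contact_force: [0.3, -0.2, -3.6]
gripper_width: 0.156
```

```bash
python3 w.py w4; python3 -c "
from h import *
z=np.load('pics/w4.npz');W=z['W']
for r in (20,40,200):print(W[r,318 if r!=40 else 280],W[r,200])"
```

```text
t 7.15 pos [0.5983 0.0934 0.2127] jaw -10.3 F [ 0.3 -0.2 -3.6] approach [ 0.  0. -1.]
orange [ 296  237   43  171 6612] [0.6005 0.1036 0.0767] zmax 0.0782
   top rect ((0.5992032885551453, 0.09459876269102097), (0.05044436454772949, 0.013601694256067276), 78.93780517578125)
[0.61929699 0.20156355 0.02798708] [0.57351198 0.21224545 0.01933863]
[0.60381334 0.19736438 0.02839024] [0.57155639 0.20536616 0.01907032]
[0.6071213  0.13402981 0.02742316] [0.55445577 0.14219034 0.01932315]
```

View pics/w4.png

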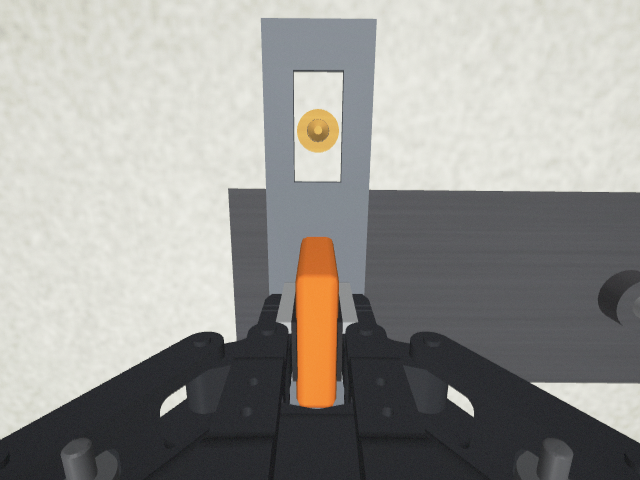

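The slot is over the stud, with about 3.5 mm left to go.

{"api": "arm_command", "payload": {"increments": [[[0,0,-0.2],[0,0,0],0],[[0,0,-0.1],[0,0,0],0],[[0,0,-0.1],[0,0,0],0],[[0,0,0],[0,0,0],0]]}}

```text
time: 7.7
ee_pos: [0.5982, 0.0935, 0.2095]
eef_rot: [0.453, -0.453, 0.543, -0.543]
contact_force: [-2.9, 0.4, 5.6]
gripper_width: 0.156
```

```bash
python3 w.py w5; python3 -c "
from h import *
z=np.load('pics/w5.npz');W=z['W']
for r in (20,40,200):print(W[r,318 if r!=40 else 280],W[r,200])"
```

```text
t 7.7 pos [0.5982 0.0935 0.2095] jaw -10.3 F [-2.9  0.4  5.6] approach [ 0.  0. -1.]
orange [ 296  237   43  171 6618] [0.6004 0.1036 0.0736] zmax 0.075
   top rect ((0.5991824865341187, 0.09480797499418259), (0.05004546791315079, 0.01358755212277174), 78.97561645507812)
[0.61928676 0.20181909 0.0241816 ] [0.5743104  0.21115216 0.01987553]
[0.60374852 0.19753486 0.02485364] [0.57235432 0.20447878 0.01942381]
[0.60708063 0.1341077  0.02428707] [0.55550321 0.14261088 0.01930017]
```

The strap is seated: its top is 5 mm above the board and the contact force is +5.6 N. Release and retreat straight up.

{"api": "arm_command", "payload": {"increments": [[[0,0,0],[0,0,0],2],[[0,0,0],[0,0,0],3.5],[[0,0,0],[0,0,0],4],[[0,0,0],[0,0,0],4]]}}

```text
time: 8.25
ee_pos: [0.5983, 0.0935, 0.2086]
eef_rot: [0.453, -0.453, 0.543, -0.543]
contact_force: [0.4, -0.4, -0.5]
gripper_width: 0.47
```

{"api": "arm_command", "payload": {"increments": [[[0,0,1],[0,0,0],4],[[0,0,3],[0,0,0],4],[[0,0,4],[0,0,0],4],[[0,0,4],[0,0,0],4],[[0,0,2],[0,0,0],4]]}}

```text
time: 8.88
ee_pos: [0.5985, 0.0932, 0.3519]
eef_rot: [-0.454, 0.452, -0.542, 0.543]
contact_force: [-0.4, 0.2, -0.2]
gripper_width: 0.47
```

{"api": "arm_command", "payload": {"increments": [[[-2,0,1],[0,0,0],4],[[-4,0,0],[0,0,0],4],[[-4,0,0],[0,0,0],4],[[0,0,0],[0,0,0],4],[[0,0,0],[0,0,0],4]]}}

```text
time: 9.5
ee_pos: [0.4988, 0.0936, 0.3595]
eef_rot: [-0.454, 0.453, -0.542, 0.543]
contact_force: [1.1, 0.1, -0.1]
gripper_width: 0.469
```

```bash
python3 w.py w6; python3 -c "
from h import *
snap('side','s6');snap('top','t6')
p=cv2.imread('pics/s6.png')[160:330,250:470];cv2.imwrite('pics/s6c.png',cv2.resize(p,None,fx=3.4,fy=3.4,interpolation=2))
"
```

```text
t 9.5 pos [0.4988 0.0936 0.3595] jaw -10.2 F [ 1.1  0.1 -0.1] approach [ 0.002  0.    -1.   ]
orange [ 423  168   42   73 2472] [0.5953 0.0974 0.0718] zmax 0.0752
   top rect ((0.5986473560333252, 0.09477601945400238), (0.048655323684215546, 0.013839418068528175), 79.9885482788086)
head [0.5831 0.0167 0.0886] 1335 ((0.5837341547012329, 0.015274321660399437), 0.0153355048969388)
```

View pics/s6c.png

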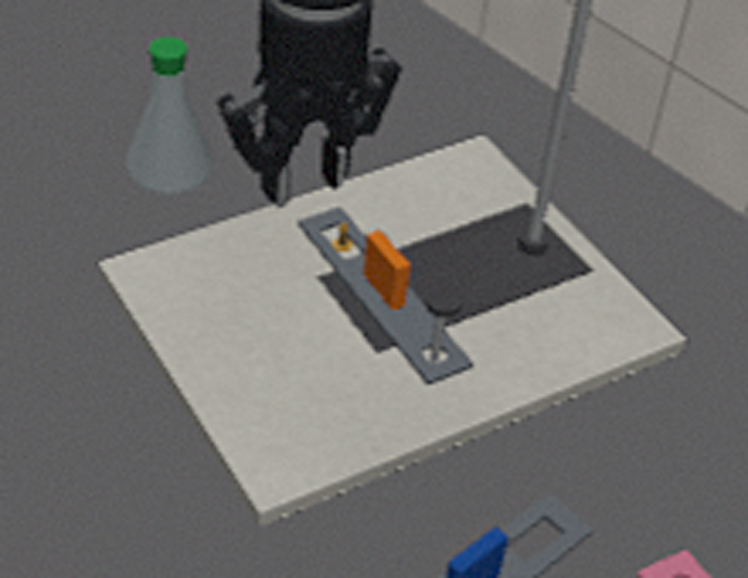

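View pics/w6.png

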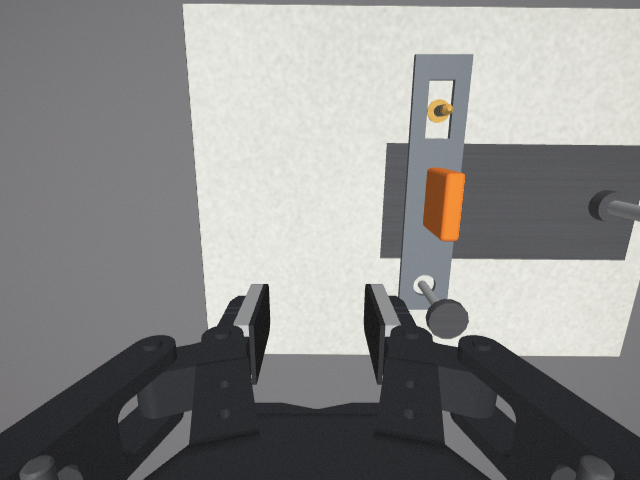

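View pics/t6.png

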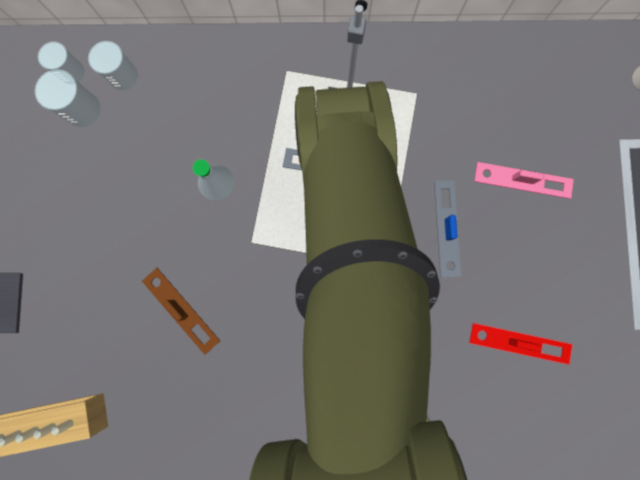

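The side and wrist views show the strap flat, with the stud standing in the slot at (440,111) in the wrist image. The spare strap and flask haven't moved, and the gripper is clear.

```bash
python3 -c "
from h import *
print(workorder.close_job())"
```

```text
the job is handed in; nothing more can be done
None
```

The orange-gripped strap is clamped across the stand's foot, and the job was handed in at about 9.6 s of the 34 s allowed. I gripped the fin, lifted the strap about 37 mm, swung it about 62° clockwise around the tall bolt, and lowered it over the brass stud. I then let go and backed the gripper away.

**Last checks:**
- **Position:** the strap's angle is about 79–80°, matching the 79.4° line from bolt to stud. The side and wrist views show the stud inside the slot.
- **Flatness:** while still gripped, the strap's top measured about 5 mm above the board, which is its thickness. The fin height was the same after release.
- **Clearance:** the gripper is well away from everything, with about 1 N or less on the wrist.
- **Bystanders:** the spare blue-gripped strap, the flask and the look-alikes are where they were in the first pictures.
- **Forces:** the readings I took never showed more than about 6 N.

None of the checks failed or disagreed beyond 2 mm or so of calibration and pose noise. The final top view was largely blocked by the arm, so the check on the strap rests on the side and wrist views.

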